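# Load the cutter carrier in reverse order

### The job

The four washed biscuit cutters stand in a row on the draining tray in their order of use. Move all four into the wooden carrier with the row reversed: the cutter nearest the draining tray's handle goes into the carrier bay farthest from the carrier's handle, the next one into the next bay, and so on, until the cutter farthest from the tray's handle stands in the bay nearest the carrier's handle. Stand each one flat and upright in the middle of its bay, never let one tip over, and leave the bowl, the jar and the pastry brush where they are.

Things in the scene. Friction and masses are not known exactly. Their poses are not given: they have to be found in the camera images.
- drain_tray: grey plastic draining tray, 310 mm long (y) by 84 mm (x), 6 mm thick, long-side rims up to 14 mm, fixed, pose varies; four white drip dishes in a row on it, centres at y = +112.5, +37.5, -37.5, -112.5 mm. Grey flat loop handle at its +y end (to y = 193 mm). Origin: centre of its underside, z up
- carrier: wooden carrier, 310 mm long (y) by 84 mm (x), fixed, pose varies, empty at start; four bays in a row, floor 6 mm up, 71 mm (y) by 76 mm (x) inside, centres at x = 0, y = +112.5, +37.5, -37.5, -112.5 mm; dividers and rims 4 mm thick, tops 18 mm up. Dark flat loop handle at its +y end (to y = 193 mm). Origin: centre of its underside, z up
- big_round: large round steel cutter: head 54 mm in diameter, 22 mm tall, on it a plain upright round wooden handle 21 mm in diameter, from 22 to 82 mm above the underside (the place to grip, from above, any yaw). Loose, about 0.1 kg. Origin: centre of its underside; z up along the handle
- small_round: small round steel cutter: head 34 mm in diameter, 22 mm tall, on it a plain upright round wooden handle 21 mm in diameter, from 22 to 82 mm above the underside (the place to grip, from above, any yaw). Loose, about 0.1 kg. Origin: centre of its underside; z up along the handle
- square: square steel cutter: head 42 x 42 mm, 22 mm tall, on it a plain upright round wooden handle 21 mm in diameter, from 22 to 82 mm above the underside (the place to grip, from above, any yaw). Loose, about 0.1 kg. Origin: centre of its underside; z up along the handle
- oblong: oblong steel cutter: head 52 mm (its x) x 26 mm (its y), 22 mm tall, on it a plain upright round wooden handle 21 mm in diameter, from 22 to 82 mm above the underside (the place to grip, from above, any yaw). Loose, about 0.1 kg. Origin: centre of its underside; z up along the handle
- dish_a: white shallow square drip dish, 70 x 70 x 8 mm, 3 mm floor and 3 mm rim, fixed on the draining tray; the large round cutter stands in it at the start, so its place marks where that cutter began. Origin: centre of its underside
- dish_b: white shallow square drip dish, 70 x 70 x 8 mm, 3 mm floor and 3 mm rim, fixed on the draining tray; the small round cutter stands in it at the start, so its place marks where that cutter began. Origin: centre of its underside
- dish_c: white shallow square drip dish, 70 x 70 x 8 mm, 3 mm floor and 3 mm rim, fixed on the draining tray; the square cutter stands in it at the start, so its place marks where that cutter began. Origin: centre of its underside
- dish_d: white shallow square drip dish, 70 x 70 x 8 mm, 3 mm floor and 3 mm rim, fixed on the draining tray; the oblong cutter stands in it at the start, so its place marks where that cutter began. Origin: centre of its underside
- bowl: bystander: steel bowl, 130 mm across, 55 mm high, loose. Origin: centre of its underside
- jar: bystander: amber jar with steel cap, 66 mm across, 100 mm high, loose. Origin: centre of its underside
- pastry_brush: bystander: pastry brush 200 mm long lying along its x, under 40 mm high, loose. Origin: on the bench under it

How it is judged:
At the end, for the whole second after the job is handed in: Each cutter stands upright (within 0.1 rad) on the floor of the carrier bay that mirrors its starting place (first from the tray's handle to last from the carrier's handle, and so on), within 13 mm of the bay's centre along and across the carrier, released and at rest (((y of dish_a in the frame of drain_tray between 0.0925 and 0.1325 m and y of big_round in the frame of carrier between -0.1255 and -0.0995 m) or (y of dish_a in the frame of drain_tray between 0.0175 and 0.0575 m and y of big_round in the frame of carrier between -0.0505 and -0.0245 m) or (y of dish_a in the frame of drain_tray between -0.0575 and -0.0175 m and y of big_round in the frame of carrier between 0.0245 and 0.0505 m) or (y of dish_a in the frame of drain_tray between -0.1325 and -0.0925 m and y of big_round in the frame of carrier between 0.0995 and 0.1255 m)) and x of big_round in the frame of carrier between -0.013 and 0.013 m and z of each of big_round, small_round, square, oblong in the frame of carrier below 0.01 m and angle between each of big_round, small_round, square, oblong's own z axis and vertical below 0.1 rad and linear speed of each of big_round, small_round, square, oblong below 0.02 m/s and angular speed of each of big_round, small_round, square, oblong below 0.2 rad/s and ((y of dish_b in the frame of drain_tray between 0.0925 and 0.1325 m and y of small_round in the frame of carrier between -0.1255 and -0.0995 m) or (y of dish_b in the frame of drain_tray between 0.0175 and 0.0575 m and y of small_round in the frame of carrier between -0.0505 and -0.0245 m) or (y of dish_b in the frame of drain_tray between -0.0575 and -0.0175 m and y of small_round in the frame of carrier between 0.0245 and 0.0505 m) or (y of dish_b in the frame of drain_tray between -0.1325 and -0.0925 m and y of small_round in the frame of carrier between 0.0995 and 0.1255 m)) and x of small_round in the frame of carrier between -0.013 and 0.013 m and ((y of dish_c in the frame of drain_tray between 0.0925 and 0.1325 m and y of square in the frame of carrier between -0.1255 and -0.0995 m) or (y of dish_c in the frame of drain_tray between 0.0175 and 0.0575 m and y of square in the frame of carrier between -0.0505 and -0.0245 m) or (y of dish_c in the frame of drain_tray between -0.0575 and -0.0175 m and y of square in the frame of carrier between 0.0245 and 0.0505 m) or (y of dish_c in the frame of drain_tray between -0.1325 and -0.0925 m and y of square in the frame of carrier between 0.0995 and 0.1255 m)) and x of square in the frame of carrier between -0.013 and 0.013 m and ((y of dish_d in the frame of drain_tray between 0.0925 and 0.1325 m and y of oblong in the frame of carrier between -0.1255 and -0.0995 m) or (y of dish_d in the frame of drain_tray between 0.0175 and 0.0575 m and y of oblong in the frame of carrier between -0.0505 and -0.0245 m) or (y of dish_d in the frame of drain_tray between -0.0575 and -0.0175 m and y of oblong in the frame of carrier between 0.0245 and 0.0505 m) or (y of dish_d in the frame of drain_tray between -0.1325 and -0.0925 m and y of oblong in the frame of carrier between 0.0995 and 0.1255 m)) and x of oblong in the frame of carrier between -0.013 and 0.013 m); the robot touches nothing.
It fails at once if a cutter tipped over (more than 0.7 rad from upright) (angle between any of big_round, small_round, square, oblong's own z axis and vertical above 0.7 rad).
It fails at once if a bystander (bowl, jar, brush) was moved by more than 30 mm (distance of any of bowl, jar, pastry_brush from where it was at the start of the episode above 0.03 m).
It also fails if it takes over 102 s, if anything falls off the work surface, if the arm or the gripper's body presses on something with over 40 N, if the wrist force passes 120 N, or if a joint passes its speed limit or range.

### The arm

A 6-joint arm with a two-finger parallel gripper is mounted at the origin on the work surface. World frame = base frame: x ahead of the robot, y to its left, z up, the work surface at z = 0. Lengths are in m, angles in rad, forces in N, time in s.
With the tool pointing down it reaches from about 0.3 to 0.85 m from the base axis. Payload 4.2 kg.
Tool frame: the origin (TCP) lies midway between the tips of the shut fingers; the grasp point (between the pads) lies 19 mm behind it; z points along the fingers, y is the line along which they close (so a half turn about z gives the same grasp; the last joint's range is limited). The gripper opens to 91 mm and grips with 3 to 60 N. Pads are 32 mm wide; open, the fingers measure 118 mm over their backs; the gripper's body (76 mm by 178 mm) begins 60 mm behind the grasp point.
Start: joints at [1.25, 0.32, 1.565, -0, 1.257, -0.02], TCP at [0.17, 0.549, 0.214] pointing down, gripper open.
Joint ranges: [-3.11, 3.11], [-0.84, 2.01], [0.21, 2.61], [-1.34, 4.49], [0.05, 2.63], [-2.56, 2.56]. Speed limits (rad/s): [2.57, 2.57, 3.14, 3.14, 3.14, 3.14].

### API

Orientations are given as a rotation vector (axis times angle).
In Python, from cell import * gives the robot as it stands.
- The arm moves only by the tool drive_tool, never from a script. Its argument "commands" is a list of rows, each an object with "angular": the turn, a rotation vector about the tool's x, y, z in rad, a list of three; "dp": the shift along the tool's x, y, z in cm, a list of three; "hand": the opening, from 0 (shut) to 1 (fully open). In form: [{"angular": [rx, ry, rz], "dp": [x, y, z], "hand": hand}, ...]. A call has 1 to 5 rows; each row shifts and turns the commanded pose from where the row before left it, along the tool's axes as they then stand; what a row does not reach is not made up. A row lasts 1/8 s, in which the tool goes at most 62.5 mm and 10.7 degrees, less where a joint would pass 70% of its speed; a pose out of reach is approached as far as the arm can. A call is refused whole if a number of a shift passes 6.25 or a number of a turn 0.188, either way. A call with a gripper value outside its range is refused whole. The fingers move at their own pace and stop on an object; "force" is the grip in N (left out, the last holds). Time passes only in rows, so rows that do not move let the fingers close. It gives the time, the measured TCP pose, the force, the opening and the grip force at its end, in the units of the state.
- get_state(): the state, without advancing time (a new reading comes with each control period).
- camera(name): name is "scene" or "top" or "wrist"; returns a dict with "color" (400x640x3 uint8, red, green, blue), "fx", "fy", "cx", "cy" (pixels), "eye" and "rotation" of the camera in the world. Camera axes: x right, y down, z forward; pixel columns grow to the right and rows downward; lengths in m; the calibration is good to about 2 mm. A picture is of the moment at which its call begins. There is no depth.
- close_job(): hands the job in; it is judged then, once.
Trained networks look in the newest picture that a camera, given by its name, has taken for a name from the list of things; names that differ only in an ending like _2 or _b are one class to them, and where a whole thing is asked for, a point or a joint stands for the part that bears it (a point fixed in the world has none). Each returns a list of dicts, best first, with "conf" (0 to 1); they miss things now and then, are a little off and sometimes report something else, mostly with a low value. They report only what shows in the picture. A call takes as long as a camera call.
- cut_out(camera, target): "region" (400x640 bool, what is visible of it) and "uv" ([column, row] in pixels, amid what is visible of it).
- landmark_of(camera, target): "uv" ([column, row] in pixels: a listed point, or the origin of a listed thing).
The state is a dict: "time_s": time; "joint_positions": joint angles; "qvel": joint speeds; "joint_efforts": joint torques, N m; "tcp_pos": TCP position; "tool_rot": TCP orientation; "force": force on the tool from outside, world axes, zero at the start; "wrist_torque": the same for the moment, N m; "opening": opening from 0.0 (shut) to 1.0 (fully open); "grip_force": force on a finger pad.
Only numpy, scipy, OpenCV 4.12 (cv2) and the standard library are available. Lean on these libraries where they do the work, as an engineer would, in place of code of your own. Each camera call takes 0.05 s, during which the arm holds its last target. There are 200 camera calls.

## Working session

There is one attempt and no reset: what is moved stays moved. The work goes in short steps, Python scripts to look and compute and a tool call to move; the robot and the scene stay as the last step left them, time stands still between calls to the robot, and variables do not carry over. Pictures are saved under pics/ and viewed, at most 14 in all, crops included, and the job is handed in when it is done.

Besides the shell and the picture viewer there is one more tool, called by a JSON object that holds its "op" and its "data". drive_tool: Moves the arm, as the interface text tells. Its arguments: {"type":"object","properties":{"commands":{"type":"array","items":{"type":"object","properties":{"angular":{"type":"array","items":{"type":"number"}},"dp":{"type":"array","items":{"type":"number"}},"hand":{"type":"number"}}}},"force":{"type":"number"}},"required":["commands"]}

```bash
mkdir -p pics; cat > h.py <<'E'
from cell import *
import numpy as np, cv2
from scipy.spatial.transform import Rotation as R
def ray(c,uv):
    d=np.array([(uv[0]-c["cx"])/c["fx"],(uv[1]-c["cy"])/c["fy"],1.0])
    d=np.array(c["rotation"])@d
    return np.array(c["eye"]),d/np.linalg.norm(d)
def atz(c,uv,z):
    e,d=ray(c,uv); return e+d*(z-e[2])/d[2]
def tri(rays):
    A=np.zeros((3,3));b=np.zeros(3)
    for e,d in rays:
        P=np.eye(3)-np.outer(d,d);A+=P;b+=P@e
    return np.linalg.solve(A,b)
def proj(c,p):
    q=np.array(c["rotation"]).T@(np.array(p)-np.array(c["eye"]))
    return np.array([c["fx"]*q[0]/q[2]+c["cx"],c["fy"]*q[1]/q[2]+c["cy"]])
def save(c,n): cv2.imwrite("pics/"+n,cv2.cvtColor(c["color"],cv2.COLOR_RGB2BGR))
E
python3 - <<'E'
from h import *
np.set_printoptions(precision=3,suppress=True)
s=get_state();print(s)
C={n:camera(n) for n in("scene","top","wrist")}
for n,c in C.items(): save(c,n+"0.png");print(n,c["eye"],c["fx"],np.array(c["rotation"]).tolist())
for t in "drain_tray carrier big_round small_round square oblong dish_a bowl jar pastry_brush".split():
    for n in("scene","top"):
        print(t,n,[(np.round(x["uv"],1).tolist(),round(x["conf"],2)) for x in landmark_of(n,t)][:5],[(np.round(x["uv"],1).tolist(),round(x["conf"],2),int(x["region"].sum())) for x in cut_out(n,t)][:5])
E
```

```text
{'time_s': 0.0, 'joint_positions': array([ 1.25 ,  0.32 ,  1.566, -0.   ,  1.257, -0.02 ]), 'qvel': array([-0.001, -0.002, -0.001, -0.001, -0.001, -0.   ]), 'joint_efforts': array([ -0.002, -41.246, -23.198,   0.072,   0.046,  -0.   ]), 'tcp_pos': array([0.17 , 0.549, 0.213]), 'tool_rot': array([-0.471, -3.106,  0.003]), 'force': array([-0.578,  0.16 ,  0.105]), 'wrist_torque': array([-0.063,  0.001, -0.013]), 'grip_force': 0.0, 'opening': 1.0051706478156186}
scene [1.12  0.751 0.702] 480.9075018562147 [-0.7980755868532861, -2.4004907451941313, 1.2495663793454805]
top [ 0.283 -0.006  1.374] 484.92425031024726 [-2.097947179562123, 2.130396077597552, -0.1908737204386329]
wrist [0.092 0.573 0.384] 332.3507889290195 [2.332565040308022, 1.7188944922108427, 0.24785505300156885]
drain_tray scene [([292.8, 246.9], 0.86)] [([313.1, 273.2], 0.66, 1142)]
drain_tray top [([302.3, 174.6], 0.63)] [([281.5, 162.1], 0.71, 1008), ([261.8, 173.2], 0.7, 227)]
carrier scene [([352.4, 223.3], 0.68)] [([361.5, 225.2], 0.85, 3381)]
carrier top [([303.1, 227.8], 0.59), ([339.4, 167.0], 0.47)] []
big_round s
[... 861 characters left out ...]
 0.54, 184)]
dish_a top [([310.0, 167.8], 0.86), ([260.4, 177.7], 0.76), ([339.0, 170.9], 0.68), ([285.0, 170.2], 0.56)] [([316.7, 169.5], 0.83, 394), ([294.3, 174.8], 0.81, 215), ([344.7, 165.3], 0.76, 415), ([258.3, 180.8], 0.66, 292)]
bowl scene [([307.8, 250.4], 0.32)] [([450.6, 278.8], 0.62, 2764)]
bowl top [([197.7, 226.5], 0.82)] [([188.7, 221.8], 0.83, 1649)]
jar scene [([208.2, 180.7], 0.65)] [([205.5, 164.2], 0.7, 1037), ([286.2, 239.7], 0.57, 266), ([283.4, 224.7], 0.37, 372)]
jar top [([425.3, 156.4], 0.71)] [([427.3, 151.6], 0.93, 637)]
pastry_brush scene [([278.2, 156.3], 0.84)] [([272.4, 150.3], 0.89, 567)]
pastry_brush top [([434.3, 241.3], 0.9)] [([434.7, 230.6], 0.66, 789)]
```

```bash
sed -i 's/np.array(c\["rotation"\])/R.from_rotvec(c["rotation"]).as_matrix()/' h.py
python3 - <<'E'
from h import *
a=cv2.imread("pics/top0.png")[120:280,160:480];cv2.imwrite("pics/top0c.png",cv2.resize(a,None,fx=2.5,fy=2.5,interpolation=cv2.INTER_CUBIC))
a=cv2.imread("pics/scene0.png")[130:330,180:500];cv2.imwrite("pics/scene0c.png",cv2.resize(a,None,fx=2.5,fy=2.5,interpolation=cv2.INTER_CUBIC))
E
```

```text
(no output)
```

View pics/top0c.png

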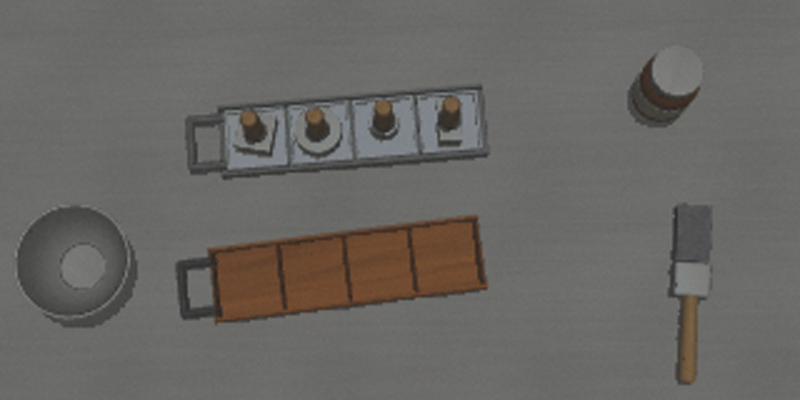

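View pics/scene0c.png

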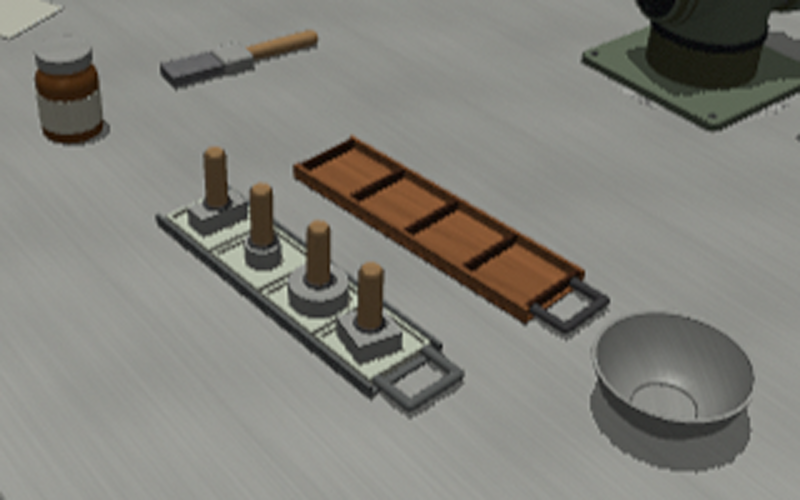

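The row from the tray handle is square, big round, small round, oblong (scene crop, ~(370,265), (318,225), (260,188), (215,152)). Both handles are on the same side, the left in the top crop. Now I'll measure the positions in both views.

```bash
python3 - <<'E'
from h import *
np.set_printoptions(precision=4,suppress=True)
S,T=camera("scene"),camera("top")
def brown(c):
    h=cv2.cvtColor(c["color"],cv2.COLOR_RGB2HSV)
    m=((h[...,0]<20)&(h[...,1]>90)).astype(np.uint8)
    return m
P={}
for n,c in(("scene",S),("top",T)):
    m=brown(c);k,l,st,ce=cv2.connectedComponentsWithStats(m)
    print(n)
    for i in range(1,k):
        if st[i,4]>25:
            ys,xs=np.where(l==i)
            print(i,st[i],ce[i].round(1))
            if st[i,4]>1500:
                hull=cv2.convexHull(np.c_[xs,ys].astype(np.int32))
                for e in(2,3,4,5):
                    print(e,cv2.approxPolyDP(hull,e,True)[:,0].tolist())
                print("minrect",cv2.boxPoints(cv2.minAreaRect(np.c_[xs,ys].astype(np.float32))).tolist())
# network origins, triangulated
for t in "drain_tray carrier big_round small_round square oblong".split():
    a=landmark_of("scene",t)[0]["uv"];b=landmark_of("top",t)[0]["uv"]
    ra,rb=ray(S,a),ray(T,b);p=tri([ra,rb]);print(t,p,atz(S,a,p[2])-atz(T,b,p[2]))
E
```

```text
scene
1 [ 466    0   63   86 2232] [494.6  36.4]
2 [[528, 0], [486, 84], [466, 83], [482, 0]]
3 [[528, 0], [486, 84], [466, 83], [482, 0]]
4 [[528, 0], [486, 84], [466, 83], [482, 0]]
5 [[528, 0], [486, 84], [466, 83], [482, 0]]
minrect [[465.4230651855469, 82.8846206665039], [483.7691955566406, -8.846155166625977], [528.1922607421875, 0.03845977783203125], [509.8461608886719, 91.76923370361328]]
2 [ 504    0  136  167 8437] [578.5  83.3]
2 [[639, 0], [576, 166], [505, 135], [595, 1]]
3 [[639, 0], [578, 164], [505, 135], [595, 1]]
4 [[639, 0], [578, 164], [505, 135], [595, 1]]
5 [[639, 0], [578, 164], [505, 135], [595, 1]]
minrect [[503.5862731933594, 134.96551513671875], [573.465576171875, -28.08621597290039], [646.8448486328125, 3.362060546875], [576.965576171875, 166.41378784179688]]
3 [ 290   67   52   35 1294] [315.6  84.1]
4 [ 597   72   43  116 1670] [620.6 145.6]
2 [[639, 72], [636, 154], [624, 187], [597, 175]]
3 [[639, 72], [636, 154], [624, 187], [597, 175]]
4 [[639, 72], [636, 154], [624, 187], [597, 175]]
5 [[639, 72], [636, 154], [624, 187], [597, 175]]
minrect [[596.58
[... 3730 characters left out ...]
], [541, 373], [592, 356], [607, 358]]
3 [[620, 397], [546, 399], [541, 373], [592, 356], [607, 358]]
4 [[620, 397], [546, 399], [541, 373], [592, 356], [607, 358]]
5 [[620, 397], [546, 399], [541, 373], [592, 356], [607, 358]]
minrect [[541.0, 356.0], [620.0, 356.0], [620.0, 399.0], [541.0, 399.0]]
86 [  1 382  25  18 228] [ 14.6 392. ]
drain_tray [ 0.6359  0.0414 -0.0131] [-0.0028  0.003   0.    ]
carrier [ 0.4763  0.0531 -0.01  ] [ 0.0027 -0.0029  0.    ]
big_round [0.633  0.0888 0.0076] [ 0.0038 -0.004   0.    ]
small_round [ 0.6467  0.0086 -0.0005] [ 0.0024 -0.0026  0.    ]
square [0.6327 0.1549 0.0124] [ 0.0023 -0.0024  0.    ]
oblong [ 0.6461 -0.0662  0.0103] [ 0.0012 -0.0013 -0.    ]
```

```bash
python3 - <<'E'
from h import *
np.set_printoptions(precision=4,suppress=True)
S,T=camera("scene"),camera("top")
sc={"oblong":(265.9,191.5),"small":(284.3,206.5),"big":(307,221.5),"square":(327.8,238)}
tp={"oblong":(340.4,161.5),"small":(312.9,162.6),"big":(285.5,166),"square":(259.1,166.7)}
P={}
for k in sc: P[k]=tri([ray(S,sc[k]),ray(T,tp[k])]);print(k,P[k])
cs=[(413.5,237.5),(391,253),(297.5,196),(322,184.5)]
ct=[(242.5,219.5),(246,249),(354.5,234.5),(350.5,205.5)]
# top: order handle-far, handle-near(base), etc ; scene: handle base-side, handle far, end far, end base
ct=[ct[1],ct[0],ct[3],ct[2]]
Q=np.array([atz(T,u,.018) for u in ct]);print("top@18mm",Q)
for a,b in zip(cs,ct): print(tri([ray(S,a),ray(T,b)]))
c=Q.mean(0);d=(Q[0]+Q[1]-Q[2]-Q[3])/2;print("c",c,"len",np.linalg.norm(d),"w",np.linalg.norm(Q[0]-Q[1]),"yaw dir",d/np.linalg.norm(d),"ang",np.arctan2(-d[0],d[1]))
print(proj(S,Q[0]),proj(S,Q[1]),proj(S,Q[2]),proj(S,Q[3]))
E
```

```text
oblong [ 0.6428 -0.0659  0.0861]
small [0.6414 0.0095 0.0857]
big [0.6332 0.0848 0.0859]
square [0.6325 0.1569 0.0873]
top@18mm [[ 0.4136  0.2008  0.018 ]
 [ 0.4973  0.2119  0.018 ]
 [ 0.5325 -0.095   0.018 ]
 [ 0.4496 -0.1038  0.018 ]]
[0.4141 0.2011 0.015 ]
[0.4973 0.2119 0.0177]
[ 0.5328 -0.0949  0.015 ]
[ 0.4488 -0.103   0.0153]
c [0.4732 0.0535 0.018 ] len 0.30783879965439004 w 0.08444525602932398 yaw dir [-0.1158  0.9933  0.    ] ang 0.11602681248678444
[413.8869 236.3797] [390.9866 252.8583] [297.4222 194.9549] [321.0105 183.4773]
```

```bash
python3 - <<'E'
from h import *
np.set_printoptions(precision=4,suppress=True)
s=get_state();M=R.from_rotvec(s["tool_rot"]).as_matrix();print(M,s["tcp_pos"])
# target: tool y = +-x world
for sg in(1,-1):
    y=np.array([sg,0,0.]);z=np.array([0,0,-1.]);D=np.c_[np.cross(y,z),y,z]
    print(sg,D.tolist(),(R.from_matrix(M).inv()*R.from_matrix(D)).as_rotvec())
E
```

```text
[[-0.9551  0.2962  0.    ]
 [ 0.2962  0.9551  0.0001]
 [-0.      0.0001 -1.    ]] [0.1704 0.5492 0.214 ]
1 [[-0.0, 1.0, 0.0], [1.0, 0.0, 0.0], [0.0, 0.0, -1.0]] [ 0.0001 -0.0001  1.27  ]
-1 [[-0.0, -1.0, 0.0], [-1.0, 0.0, 0.0], [-0.0, 0.0, -1.0]] [ 0.0001  0.0001 -1.8716]
```

{"op": "drive_tool", "data": {"commands": [{"angular":[0,0,0.18],"dp":[0,0,0],"hand":1},{"angular":[0,0,0.18],"dp":[0,0,0],"hand":1},{"angular":[0,0,0.18],"dp":[0,0,0],"hand":1},{"angular":[0,0,0.18],"dp":[0,0,0],"hand":1},{"angular":[0,0,0.18],"dp":[0,0,0],"hand":1}], "force": 25}}

```text
time_s: 3.58
tcp_pos: [0.1704, 0.5492, 0.214]
tool_rot: [-1.783, -2.587, -0.0]
force: [-0.1, -1.0, -0.2]
opening: 0.996
grip_force: 0.0
```

{"op": "drive_tool", "data": {"commands": [{"angular":[0,0,0.18],"dp":[0,0,0],"hand":1},{"angular":[0,0,0.18],"dp":[0,0,0],"hand":1},{"angular":[0,0,0.01],"dp":[-2,2.3,0],"hand":1},{"angular":[0,0,0],"dp":[-3.5,4.2,0],"hand":1},{"angular":[0,0,0],"dp":[-3.8,4.5,0],"hand":1}]}}

```text
time_s: 4.2
tcp_pos: [0.2814, 0.4558, 0.214]
tool_rot: [-2.22, -2.223, -0.001]
force: [0.6, -1.4, 0.0]
opening: 0.998
grip_force: 0.0
```

{"op": "drive_tool", "data": {"commands": [{"angular":[0,0,0],"dp":[-3.8,4.5,0],"hand":1},{"angular":[0,0,0],"dp":[-3.8,4.5,0],"hand":1},{"angular":[0,0,0],"dp":[-3.8,4.5,0],"hand":1},{"angular":[0,0,0],"dp":[-3.8,4.5,0],"hand":1},{"angular":[0,0,0],"dp":[-3.8,4.5,0],"hand":1}]}}

```text
time_s: 4.82
tcp_pos: [0.5069, 0.2651, 0.2141]
tool_rot: [-2.222, -2.221, -0.001]
force: [0.7, 0.5, -0.1]
opening: 1.002
grip_force: 0.0
```

{"op": "drive_tool", "data": {"commands": [{"angular":[0,0,0],"dp":[-3.8,4.5,0],"hand":1},{"angular":[0,0,0],"dp":[-3.8,4.5,0],"hand":1},{"angular":[0,0,0],"dp":[-3.1,3.75,0],"hand":1},{"angular":[0,0,0],"dp":[0,0,0],"hand":1},{"angular":[0,0,0],"dp":[0,0,0],"hand":1}]}}

```text
time_s: 5.45
tcp_pos: [0.6325, 0.1597, 0.2136]
tool_rot: [-2.221, -2.22, 0.001]
force: [-0.2, -0.6, -0.3]
opening: 0.996
grip_force: 0.0
```

```bash
python3 - <<'E'
from h import *
np.set_printoptions(precision=4,suppress=True)
s=get_state();print(s["time_s"],s["tcp_pos"],s["joint_positions"],R.from_rotvec(s["tool_rot"]).as_matrix())
W=camera("wrist");save(W,"w1.png");S=camera("scene");T=camera("top");print(W["eye"],W["cx"])
for n,p in dict(oblong=(0.6428,-0.0659,.09),small=(.6414,.0095,.09),big=(.6332,.0848,.09),square=(.6325,.1569,.09)).items(): print(n,proj(W,p))
for t in "big_round small_round square oblong".split(): print(t,[(x["uv"],x["conf"],atz(W,x["uv"],.009)) for x in landmark_of("wrist",t)][:2])
E
```

```text
5.45 [0.6325 0.1597 0.2136] [0.2294 0.4439 1.3716 0.0007 1.3272 0.2293] [[ 0.0002  1.     -0.0012]
 [ 1.     -0.0002  0.0004]
 [ 0.0004 -0.0012 -1.    ]]
[0.632  0.2409 0.3844] 318.89373424440424
oblong [329.1489 387.8633]
small [328.4186 330.5401]
big [320.6735 265.7586]
square [320.0035 195.2193]
big_round [([318.6, 231.0], 0.73, array([0.631 , 0.0887, 0.009 ]))]
small_round [([325.5, 284.8], 0.89, array([0.6397, 0.0149, 0.009 ]))]
square [([317.4, 177.6], 0.56, array([0.6296, 0.155 , 0.009 ]))]
oblong [([323.8, 334.9], 0.57, array([ 0.6378, -0.0611,  0.009 ]))]
```

View pics/w1.png

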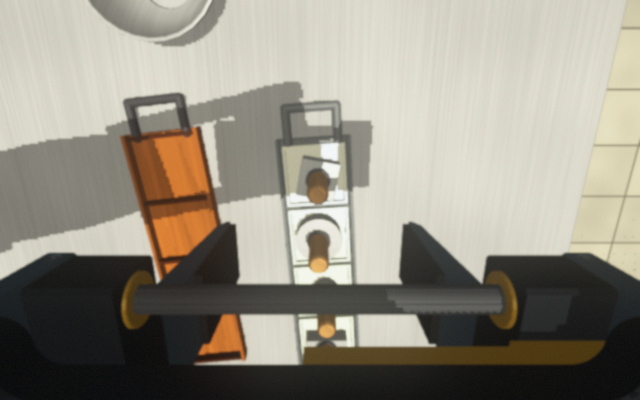

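Wrist view: square handle top at about (317,190), big at (319,265), small at (327,330). All are within 3 px of the predictions, so I'm descending on the square.

{"op": "drive_tool", "data": {"commands": [{"angular":[0,0,0],"dp":[-0.3,-0.1,5],"hand":1},{"angular":[0,0,0],"dp":[0,0,5],"hand":1},{"angular":[0,0,0],"dp":[0,0,4],"hand":1},{"angular":[0,0,0],"dp":[0,0,2.3],"hand":1},{"angular":[0,0,0],"dp":[0,0,0],"hand":1}], "force": 25}}

```text
time_s: 6.42
tcp_pos: [0.6305, 0.1564, 0.0491]
tool_rot: [-2.219, -2.22, 0.006]
force: [-0.1, 0.2, 0.6]
opening: 0.997
grip_force: 0.0
```

{"op": "drive_tool", "data": {"commands": [{"hand":0,"dp":[0,0,0],"angular":[0,0,0]},{"hand":0,"dp":[0,0,0],"angular":[0,0,0]},{"hand":0,"dp":[0,0,0],"angular":[0,0,0]},{"hand":0,"dp":[0,0,0],"angular":[0,0,0]},{"hand":0,"dp":[0,0,0],"angular":[0,0,0]}]}}

```text
time_s: 7.05
tcp_pos: [0.6321, 0.1564, 0.0512]
tool_rot: [2.221, 2.221, 0.001]
force: [-0.1, -0.2, 0.4]
opening: 0.484
grip_force: 0.0
```

{"op": "drive_tool", "data": {"commands": [{"hand":0,"dp":[0,0,0],"angular":[0,0,0]},{"hand":0,"dp":[0,0,0],"angular":[0,0,0]},{"hand":0,"dp":[0,0,0],"angular":[0,0,0]},{"hand":0,"dp":[0,0,0],"angular":[0,0,0]},{"hand":0,"dp":[0,0,0],"angular":[0,0,0]}]}}

```text
time_s: 7.68
tcp_pos: [0.632, 0.1564, 0.0508]
tool_rot: [-2.221, -2.221, 0.0]
force: [0.3, 0.5, -0.9]
opening: 0.224
grip_force: 25.0
```

{"op": "drive_tool", "data": {"commands": [{"hand":0,"dp":[0,0,-2],"angular":[0,0,0]},{"hand":0,"dp":[0,0,-4],"angular":[0,0,0]},{"hand":0,"dp":[0,0,-4],"angular":[0,0,0]},{"hand":0,"dp":[0,0,-2],"angular":[0,0,0]},{"hand":0,"dp":[0,0,0],"angular":[0,0,0]}]}}

```text
time_s: 8.3
tcp_pos: [0.633, 0.1567, 0.1728]
tool_rot: [2.22, 2.22, 0.005]
force: [-0.5, -0.2, -0.5]
opening: 0.226
grip_force: 25.0
```

{"op": "drive_tool", "data": {"commands": [{"hand":0,"dp":[-2.4,-1.6,0],"angular":[0,0,0]},{"hand":0,"dp":[-4.2,-2.9,0],"angular":[0,0,0]},{"hand":0,"dp":[-4.2,-2.9,0],"angular":[0,0,0]},{"hand":0,"dp":[-4.2,-2.9,0],"angular":[0,0,0]},{"hand":0,"dp":[-4.2,-2.9,0],"angular":[0,0,0]}]}}

```text
time_s: 8.93
tcp_pos: [0.4981, -0.0367, 0.1694]
tool_rot: [-2.22, -2.221, 0.003]
force: [0.8, -0.8, -0.7]
opening: 0.224
grip_force: 25.0
```

{"op": "drive_tool", "data": {"commands": [{"hand":0,"dp":[-2.2,-1.4,0],"angular":[0,0,0]},{"hand":0,"dp":[0,0,0],"angular":[0,0,0]},{"hand":0,"dp":[0,0,0],"angular":[0,0,0]}]}}

```text
time_s: 9.3
tcp_pos: [0.4862, -0.0571, 0.1703]
tool_rot: [-2.221, -2.221, -0.0]
force: [-0.1, 0.4, -0.5]
opening: 0.227
grip_force: 25.0
```

```bash
python3 - <<'E'
from h import *
np.set_printoptions(precision=4,suppress=True)
s=get_state();print(s["time_s"],s["tcp_pos"],s["opening"],s["grip_force"])
W=camera("wrist");save(W,"w2.png")
c=np.array([.4732,.0535,0]);d=np.array([-.116,.993,0]);n=np.array([.993,.116,0])
for k in(-112.5,-37.5,37.5,112.5):print(c+d*k/1000)
im=cv2.cvtColor(W["color"],cv2.COLOR_RGB2BGR)
for sx in(-42,42):
  for sy in(-155,155,-75,0,75):
    p=c+n*sx/1000+d*sy/1000+[0,0,.018];u=proj(W,p);cv2.circle(im,tuple(np.round(u).astype(int)),3,(255,0,0),1)
cv2.imwrite("pics/w2.png",im)
E
```

```text
9.3 [ 0.4862 -0.0571  0.1703] 0.22705407449040768 24.990324696991593
[ 0.4863 -0.0582  0.    ]
[0.4776 0.0163 0.    ]
[0.4688 0.0907 0.    ]
[0.4602 0.1652 0.    ]
```

View pics/w2.png

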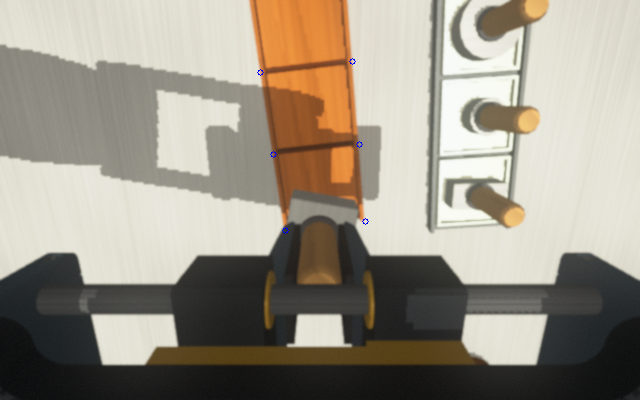

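Projected carrier corners land on the actual dividers and rim (e.g. (273,154), (359,144)), and the square hangs upright over the end bay. Lowering it.

{"op": "drive_tool", "data": {"commands": [{"hand":0,"dp":[-0.1,0,4],"angular":[0,0,0]},{"hand":0,"dp":[0,0,4],"angular":[0,0,0]},{"hand":0,"dp":[0,0,2.5],"angular":[0,0,0]},{"hand":0,"dp":[0,0,1.1],"angular":[0,0,0]},{"hand":0,"dp":[0,0,0.6],"angular":[0,0,0]}]}}

```text
time_s: 9.98
tcp_pos: [0.4867, -0.0581, 0.0486]
tool_rot: [2.22, 2.222, 0.0]
force: [-0.9, 0.4, -0.1]
opening: 0.226
grip_force: 25.0
```

{"op": "drive_tool", "data": {"commands": [{"hand":0,"dp":[0,0,0],"angular":[0,0,0]},{"hand":0,"dp":[0,0,0],"angular":[0,0,0]}]}}

```text
time_s: 10.22
tcp_pos: [0.4868, -0.0586, 0.0498]
tool_rot: [2.22, 2.221, 0.002]
force: [-0.4, 0.8, -1.6]
opening: 0.226
grip_force: 25.0
```

{"op": "drive_tool", "data": {"commands": [{"hand":0,"dp":[0,0,0.1],"angular":[0,0,0]},{"hand":0.6,"dp":[0,0,0],"angular":[0,0,0]},{"hand":0.6,"dp":[0,0,0],"angular":[0,0,0]},{"hand":0.6,"dp":[0,0,0],"angular":[0,0,0]},{"hand":0.6,"dp":[0,0,0],"angular":[0,0,0]}]}}

```text
time_s: 10.85
tcp_pos: [0.4861, -0.0586, 0.048]
tool_rot: [-2.221, -2.221, -0.0]
force: [0.5, 0.2, 0.1]
opening: 0.591
grip_force: 0.0
```

{"op": "drive_tool", "data": {"commands": [{"hand":0.6,"dp":[0,0,-2],"angular":[0,0,0]},{"hand":0.6,"dp":[0,0,-4],"angular":[0,0,0]},{"hand":0.6,"dp":[0,0,-4.3],"angular":[0,0,0]},{"hand":0.6,"dp":[0,0,-2],"angular":[0,0,0]},{"hand":0.6,"dp":[1.8,1.85,0],"angular":[0,0,0]}]}}

```text
time_s: 11.48
tcp_pos: [0.5052, -0.0412, 0.1732]
tool_rot: [2.221, 2.217, 0.004]
force: [0.7, 1.0, -0.4]
opening: 0.6
grip_force: 0.0
```

{"op": "drive_tool", "data": {"commands": [{"hand":0.6,"dp":[3.6,3.7,0],"angular":[0,0,0]},{"hand":0.6,"dp":[3.6,3.7,0],"angular":[0,0,0]},{"hand":0.6,"dp":[3.6,3.7,0],"angular":[0,0,0]},{"hand":0.6,"dp":[1.7,1.75,0],"angular":[0,0,0]},{"hand":0.6,"dp":[0,0,0],"angular":[0,0,0]}]}}

```text
time_s: 12.1
tcp_pos: [0.6337, 0.0857, 0.1701]
tool_rot: [-2.219, -2.223, 0.001]
force: [-0.5, 0.5, -0.7]
opening: 0.596
grip_force: 0.0
```

```bash
python3 - <<'E'
from h import *
np.set_printoptions(precision=4,suppress=True)
s=get_state();print(s["time_s"],s["tcp_pos"],s["opening"])
W=camera("wrist");save(W,"w3.png");S=camera("scene");T=camera("top")
cv2.imwrite("pics/s3.png",cv2.resize(cv2.cvtColor(S["color"],cv2.COLOR_RGB2BGR)[130:330,180:500],None,fx=2.5,fy=2.5))
print([proj(W,(.633,.0848,z)) for z in(.087,.03)])
E
```

```text
12.1 [0.6337 0.0857 0.1701] 0.5956610086854243
[array([319.1052, 206.6876]), array([319.1399, 188.5434])]
```

View pics/w3.png

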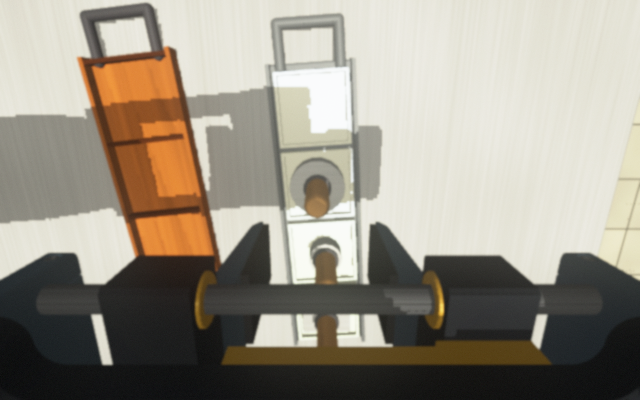

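View pics/s3.png

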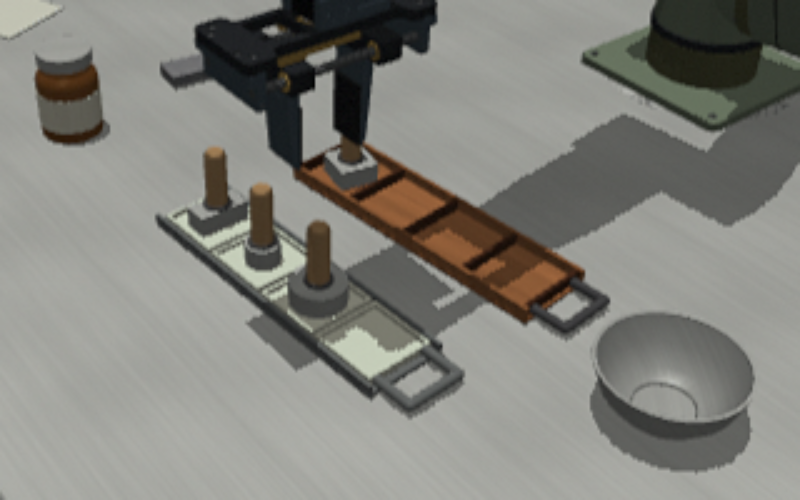

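The square stands in the end bay (scene crop (350,165)). The big round's handle top is at (317,208), as predicted. Grasping it.

{"op": "drive_tool", "data": {"commands": [{"hand":0.6,"dp":[0,0,4],"angular":[0,0,0]},{"hand":0.6,"dp":[0,0,4],"angular":[0,0,0]},{"hand":0.6,"dp":[0,0,3],"angular":[0,0,0]},{"hand":0.6,"dp":[0,0,1],"angular":[0,0,0]},{"hand":0,"dp":[0,0,0],"angular":[0,0,0]}]}}

```text
time_s: 12.88
tcp_pos: [0.6328, 0.0839, 0.0512]
tool_rot: [-2.222, -2.221, 0.0]
force: [-0.1, 0.3, 0.4]
opening: 0.522
grip_force: 0.0
```

{"op": "drive_tool", "data": {"commands": [{"hand":0,"dp":[0,0,0],"angular":[0,0,0]},{"hand":0,"dp":[0,0,0],"angular":[0,0,0]},{"hand":0,"dp":[0,0,0],"angular":[0,0,0]},{"hand":0,"dp":[0,0,0],"angular":[0,0,0]},{"hand":0,"dp":[0,0,0],"angular":[0,0,0]}]}}

```text
time_s: 13.5
tcp_pos: [0.6332, 0.0845, 0.0516]
tool_rot: [2.221, 2.221, 0.001]
force: [-2.1, -0.5, 4.8]
opening: 0.227
grip_force: 25.0
```

{"op": "drive_tool", "data": {"commands": [{"hand":0,"dp":[0,0,-2],"angular":[0,0,0]},{"hand":0,"dp":[0,0,-4],"angular":[0,0,0]},{"hand":0,"dp":[0,0,-4],"angular":[0,0,0]},{"hand":0,"dp":[0,0,-2],"angular":[0,0,0]},{"hand":0,"dp":[-0.7,-1.6,0],"angular":[0,0,0]}]}}

```text
time_s: 14.12
tcp_pos: [0.6189, 0.0778, 0.1725]
tool_rot: [2.219, 2.22, 0.006]
force: [-0.3, 0.1, -1.5]
opening: 0.224
grip_force: 25.0
```

{"op": "drive_tool", "data": {"commands": [{"hand":0,"dp":[-1.7,-3.8,0],"angular":[0,0,0]},{"hand":0,"dp":[-1.8,-4.2,0],"angular":[0,0,0]},{"hand":0,"dp":[-1.7,-3.8,0],"angular":[0,0,0]},{"hand":0,"dp":[-1,-2.2,0],"angular":[0,0,0]},{"hand":0,"dp":[0,0,0],"angular":[0,0,0]}]}}

```text
time_s: 14.75
tcp_pos: [0.4757, 0.015, 0.1707]
tool_rot: [-2.222, -2.22, 0.001]
force: [0.3, -0.2, -1.3]
opening: 0.225
grip_force: 25.0
```

{"op": "drive_tool", "data": {"commands": [{"hand":0,"dp":[0,0,0],"angular":[0,0,0]}]}}

```text
time_s: 14.88
tcp_pos: [0.4781, 0.0157, 0.171]
tool_rot: [2.221, 2.221, 0.002]
force: [-0.1, -0.4, -1.8]
opening: 0.223
grip_force: 25.0
```

{"op": "drive_tool", "data": {"commands": [{"hand":0,"dp":[0,0,4],"angular":[0,0,0]},{"hand":0,"dp":[0,0,4],"angular":[0,0,0]},{"hand":0,"dp":[0,0,2.5],"angular":[0,0,0]},{"hand":0,"dp":[0,0,1.1],"angular":[0,0,0]},{"hand":0,"dp":[0,0,0.6],"angular":[0,0,0]}]}}

```text
time_s: 15.5
tcp_pos: [0.478, 0.0157, 0.0486]
tool_rot: [2.221, 2.222, 0.001]
force: [-0.1, -0.3, 1.5]
opening: 0.22
grip_force: 25.0
```

{"op": "drive_tool", "data": {"commands": [{"hand":0,"dp":[0,0,0.1],"angular":[0,0,0]},{"hand":0,"dp":[0,0,0],"angular":[0,0,0]},{"hand":0.6,"dp":[0,0,0],"angular":[0,0,0]},{"hand":0.6,"dp":[0,0,0],"angular":[0,0,0]},{"hand":0.6,"dp":[0,0,0],"angular":[0,0,0]}]}}

```text
time_s: 16.12
tcp_pos: [0.4773, 0.0154, 0.0482]
tool_rot: [2.221, 2.221, 0.001]
force: [-0.3, 0.1, -0.2]
opening: 0.518
grip_force: 0.0
```

{"op": "drive_tool", "data": {"commands": [{"hand":0.6,"dp":[0,0,0],"angular":[0,0,0]},{"hand":0.6,"dp":[0,0,-2],"angular":[0,0,0]},{"hand":0.6,"dp":[0,0,-4],"angular":[0,0,0]},{"hand":0.6,"dp":[0,0,-4.3],"angular":[0,0,0]},{"hand":0.6,"dp":[0,0,-2],"angular":[0,0,0]}]}}

```text
time_s: 16.75
tcp_pos: [0.4781, 0.0154, 0.1734]
tool_rot: [2.219, 2.219, 0.005]
force: [0.6, 0.2, -1.3]
opening: 0.602
grip_force: 0.0
```

{"op": "drive_tool", "data": {"commands": [{"hand":0.6,"dp":[-0.1,2.5,0],"angular":[0,0,0]},{"hand":0.6,"dp":[-0.2,5.5,0],"angular":[0,0,0]},{"hand":0.6,"dp":[-0.2,5.5,0],"angular":[0,0,0]},{"hand":0.6,"dp":[-0.1,2.8,0],"angular":[0,0,0]},{"hand":0.6,"dp":[0,0,0],"angular":[0,0,0]}]}}

```text
time_s: 17.38
tcp_pos: [0.6412, 0.0093, 0.1699]
tool_rot: [-2.221, -2.221, 0.001]
force: [-0.4, -0.4, -0.5]
opening: 0.6
grip_force: 0.0
```

```bash
python3 - <<'E'
from h import *
np.set_printoptions(precision=4,suppress=True)
s=get_state();print(s["time_s"],s["tcp_pos"],s["opening"])
W=camera("wrist");save(W,"w4.png")
print([proj(W,(.6414,.0095,z)) for z in(.087,.03)],proj(W,(.4776,.0163,.085)))
E
```

```text
17.375 [0.6412 0.0093 0.1699] 0.5996662811989687
[array([320.1915, 205.5839]), array([320.0441, 187.6013])] [115.8255 196.7219]
```

View pics/w4.png

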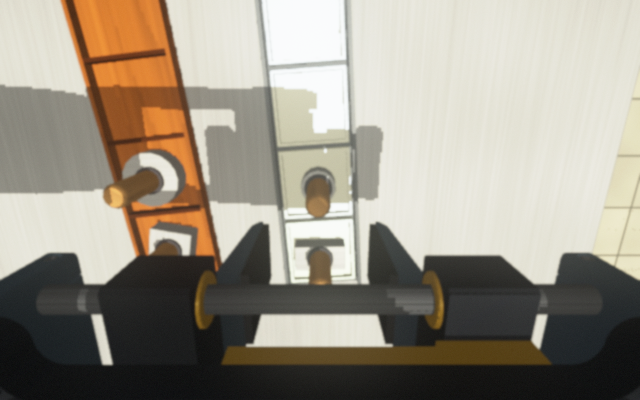

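Small round's handle top is at (317,207), aligned; big round stands in its bay at (155,178). Grasping small round.

{"op": "drive_tool", "data": {"commands": [{"hand":0.6,"dp":[0,0,4],"angular":[0,0,0]},{"hand":0.6,"dp":[0,0,4],"angular":[0,0,0]},{"hand":0.6,"dp":[0,0,3],"angular":[0,0,0]},{"hand":0.6,"dp":[0,0,1],"angular":[0,0,0]},{"hand":0,"dp":[0,0,0],"angular":[0,0,0]}]}}

```text
time_s: 18.05
tcp_pos: [0.6394, 0.0095, 0.0513]
tool_rot: [-2.221, -2.221, 0.0]
force: [0.5, -0.1, 0.3]
opening: 0.517
grip_force: 0.0
```

{"op": "drive_tool", "data": {"commands": [{"hand":0,"dp":[0,0,0],"angular":[0,0,0]},{"hand":0,"dp":[0,0,0],"angular":[0,0,0]},{"hand":0,"dp":[0,0,0],"angular":[0,0,0]},{"hand":0,"dp":[0,0,0],"angular":[0,0,0]},{"hand":0,"dp":[0,0,0],"angular":[0,0,0]}]}}

```text
time_s: 18.68
tcp_pos: [0.6406, 0.0094, 0.0518]
tool_rot: [2.221, 2.221, 0.002]
force: [-0.8, -0.4, 6.1]
opening: 0.224
grip_force: 25.0
```

{"op": "drive_tool", "data": {"commands": [{"hand":0,"dp":[0,0,-2],"angular":[0,0,0]},{"hand":0,"dp":[0,0,-4],"angular":[0,0,0]},{"hand":0,"dp":[0,0,-4],"angular":[0,0,0]},{"hand":0,"dp":[0,0,-2],"angular":[0,0,0]},{"hand":0,"dp":[0.9,-1.9,0],"angular":[0,0,0]}]}}

```text
time_s: 19.3
tcp_pos: [0.6227, 0.0181, 0.1725]
tool_rot: [2.22, 2.218, 0.005]
force: [0.3, -0.3, -0.8]
opening: 0.223
grip_force: 25.0
```

{"op": "drive_tool", "data": {"commands": [{"hand":0,"dp":[2.1,-4.4,0],"angular":[0,0,0]},{"hand":0,"dp":[2.2,-4.7,0],"angular":[0,0,0]},{"hand":0,"dp":[2.1,-4.4,0],"angular":[0,0,0]},{"hand":0,"dp":[0.8,-1.8,0],"angular":[0,0,0]},{"hand":0,"dp":[0,0,0],"angular":[0,0,0]}]}}

```text
time_s: 19.92
tcp_pos: [0.4678, 0.0907, 0.1711]
tool_rot: [2.219, 2.222, 0.001]
force: [-0.2, 0.1, -1.1]
opening: 0.222
grip_force: 25.0
```

{"op": "drive_tool", "data": {"commands": [{"hand":0,"dp":[0,0,0],"angular":[0,0,0]}]}}

```text
time_s: 20.05
tcp_pos: [0.4697, 0.0901, 0.1711]
tool_rot: [2.221, 2.22, 0.002]
force: [-0.7, -0.1, -0.8]
opening: 0.224
grip_force: 25.0
```

{"op": "drive_tool", "data": {"commands": [{"hand":0,"dp":[0,0,4],"angular":[0,0,0]},{"hand":0,"dp":[0,0,4],"angular":[0,0,0]},{"hand":0,"dp":[0,0,2.5],"angular":[0,0,0]},{"hand":0,"dp":[0,0,1.1],"angular":[0,0,0]},{"hand":0,"dp":[0,0,0.6],"angular":[0,0,0]}]}}

```text
time_s: 20.68
tcp_pos: [0.4691, 0.0902, 0.0487]
tool_rot: [2.222, 2.221, 0.0]
force: [-5.4, 0.0, 27.8]
opening: 0.224
grip_force: 25.0
```

{"op": "drive_tool", "data": {"commands": [{"hand":0,"dp":[0,0,0.1],"angular":[0,0,0]},{"hand":0,"dp":[0,0,0],"angular":[0,0,0]},{"hand":0.6,"dp":[0,0,0],"angular":[0,0,0]},{"hand":0.6,"dp":[0,0,0],"angular":[0,0,0]},{"hand":0.6,"dp":[0,0,0],"angular":[0,0,0]}]}}

```text
time_s: 21.3
tcp_pos: [0.468, 0.0905, 0.048]
tool_rot: [-2.221, -2.222, -0.0]
force: [0.4, -0.4, -1.0]
opening: 0.52
grip_force: 0.0
```

{"op": "drive_tool", "data": {"commands": [{"hand":0.6,"dp":[0,0,0],"angular":[0,0,0]},{"hand":0.6,"dp":[0,0,-2],"angular":[0,0,0]},{"hand":0.6,"dp":[0,0,-4],"angular":[0,0,0]},{"hand":0.6,"dp":[0,0,-4.3],"angular":[0,0,0]},{"hand":0.6,"dp":[0,0,-2],"angular":[0,0,0]}]}}

```text
time_s: 21.92
tcp_pos: [0.4691, 0.0906, 0.1734]
tool_rot: [2.22, 2.22, 0.005]
force: [0.2, -0.4, -1.7]
opening: 0.602
grip_force: 0.0
```

{"op": "drive_tool", "data": {"commands": [{"hand":0.6,"dp":[-2.1,2.3,0],"angular":[0,0,0]},{"hand":0.6,"dp":[-3.8,4.2,0],"angular":[0,0,0]},{"hand":0.6,"dp":[-3.9,4.3,0],"angular":[0,0,0]},{"hand":0.6,"dp":[-3.8,4.2,0],"angular":[0,0,0]},{"hand":0.6,"dp":[-2.05,2.3,0],"angular":[0,0,0]}]}}

```text
time_s: 22.55
tcp_pos: [0.6427, -0.0682, 0.1703]
tool_rot: [2.223, 2.22, -0.0]
force: [0.0, 0.1, 0.1]
opening: 0.598
grip_force: 0.0
```

{"op": "drive_tool", "data": {"commands": [{"hand":0.6,"dp":[0,0,0],"angular":[0,0,0]},{"hand":0.6,"dp":[0,0,0],"angular":[0,0,0]}]}}

```text
time_s: 22.8
tcp_pos: [0.6401, -0.0654, 0.1705]
tool_rot: [-2.22, -2.22, 0.001]
force: [-0.6, 0.7, 0.1]
opening: 0.6
grip_force: 0.0
```

```bash
python3 - <<'E'
from h import *
np.set_printoptions(precision=4,suppress=True)
s=get_state();print(s["time_s"],s["tcp_pos"],s["opening"])
W=camera("wrist");save(W,"w5.png")
print([proj(W,(.6428,-.0659,z)) for z in(.087,.03)])
E
```

```text
22.8 [ 0.6401 -0.0654  0.1705] 0.5995303233556428
[array([323.4298, 206.1263]), array([322.7865, 188.1342])]
```

View pics/w5.png

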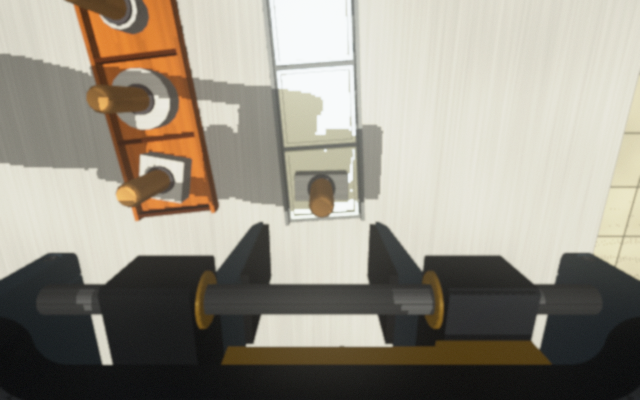

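Oblong handle top at (321,207), aligned; square, big and small all stand upright in the carrier. Grasping oblong.

{"op": "drive_tool", "data": {"commands": [{"hand":0.6,"dp":[0,0,4],"angular":[0,0,0]},{"hand":0.6,"dp":[0,0,4],"angular":[0,0,0]},{"hand":0.6,"dp":[0,0,3],"angular":[0,0,0]},{"hand":0.6,"dp":[0,0,1],"angular":[0,0,0]},{"hand":0,"dp":[0,0,0],"angular":[0,0,0]}]}}

```text
time_s: 23.48
tcp_pos: [0.6408, -0.0655, 0.0513]
tool_rot: [-2.22, -2.222, -0.0]
force: [-1.2, 0.0, 0.5]
opening: 0.524
grip_force: 0.0
```

{"op": "drive_tool", "data": {"commands": [{"hand":0,"dp":[0,0,0],"angular":[0,0,0]},{"hand":0,"dp":[0,0,0],"angular":[0,0,0]},{"hand":0,"dp":[0,0,0],"angular":[0,0,0]},{"hand":0,"dp":[0,0,0],"angular":[0,0,0]},{"hand":0,"dp":[0,0,0],"angular":[0,0,0]}]}}

```text
time_s: 24.1
tcp_pos: [0.6417, -0.0661, 0.0518]
tool_rot: [2.221, 2.22, 0.002]
force: [0.9, -0.2, 5.6]
opening: 0.223
grip_force: 25.0
```

{"op": "drive_tool", "data": {"commands": [{"hand":0,"dp":[0,0,-2],"angular":[0,0,0]},{"hand":0,"dp":[0,0,-4],"angular":[0,0,0]},{"hand":0,"dp":[0,0,-4],"angular":[0,0,0]},{"hand":0,"dp":[0,0,-2],"angular":[0,0,0]},{"hand":0,"dp":[2.3,-1.8,0],"angular":[0,0,0]}]}}

```text
time_s: 24.72
tcp_pos: [0.6245, -0.0441, 0.1723]
tool_rot: [2.221, 2.217, 0.004]
force: [-0.5, 1.3, -1.4]
opening: 0.222
grip_force: 25.0
```

{"op": "drive_tool", "data": {"commands": [{"hand":0,"dp":[4.6,-3.6,0],"angular":[0,0,0]},{"hand":0,"dp":[4.6,-3.6,0],"angular":[0,0,0]},{"hand":0,"dp":[4.6,-3.6,0],"angular":[0,0,0]},{"hand":0,"dp":[4.6,-3.6,0],"angular":[0,0,0]},{"hand":0,"dp":[2.4,-1.9,0],"angular":[0,0,0]}]}}

```text
time_s: 25.35
tcp_pos: [0.4575, 0.1664, 0.1704]
tool_rot: [-2.219, -2.223, 0.002]
force: [-0.1, 0.6, -1.5]
opening: 0.227
grip_force: 25.0
```

{"op": "drive_tool", "data": {"commands": [{"hand":0,"dp":[0,0,0],"angular":[0,0,0]},{"hand":0,"dp":[0,0,0],"angular":[0,0,0]},{"hand":0,"dp":[0,0,0],"angular":[0,0,0]}]}}

```text
time_s: 25.72
tcp_pos: [0.4608, 0.1641, 0.1707]
tool_rot: [2.223, 2.22, -0.0]
force: [0.6, 0.1, -0.3]
opening: 0.225
grip_force: 25.0
```

Lower gently, release, retreat up, then check.

{"op": "drive_tool", "data": {"commands": [{"hand":0,"dp":[0.1,0,4],"angular":[0,0,0]},{"hand":0,"dp":[0,0,4],"angular":[0,0,0]},{"hand":0,"dp":[0,0,2.5],"angular":[0,0,0]},{"hand":0,"dp":[0,0,1.1],"angular":[0,0,0]},{"hand":0,"dp":[0,0,0.4],"angular":[0,0,0]}]}}

```text
time_s: 26.35
tcp_pos: [0.4606, 0.1656, 0.0507]
tool_rot: [-2.222, -2.22, 0.0]
force: [-0.7, 0.5, -0.4]
opening: 0.225
grip_force: 25.0
```

{"op": "drive_tool", "data": {"commands": [{"hand":0,"dp":[0,0,0.2],"angular":[0,0,0]},{"hand":0,"dp":[0,0,0.05],"angular":[0,0,0]},{"hand":0.6,"dp":[0,0,0],"angular":[0,0,0]},{"hand":0.6,"dp":[0,0,0],"angular":[0,0,0]},{"hand":0.6,"dp":[0,0,0],"angular":[0,0,0]}]}}

```text
time_s: 26.98
tcp_pos: [0.4602, 0.166, 0.0487]
tool_rot: [2.221, 2.221, 0.001]
force: [-0.2, -0.6, -0.2]
opening: 0.52
grip_force: 0.0
```

{"op": "drive_tool", "data": {"commands": [{"hand":0.6,"dp":[0,0,0],"angular":[0,0,0]},{"hand":0.6,"dp":[0,0,-2],"angular":[0,0,0]},{"hand":0.6,"dp":[0,0,-4],"angular":[0,0,0]},{"hand":0.6,"dp":[0,0,-4.3],"angular":[0,0,0]},{"hand":0.6,"dp":[0,0,-3],"angular":[0,0,0]}]}}

```text
time_s: 27.6
tcp_pos: [0.4605, 0.1661, 0.1834]
tool_rot: [2.221, 2.221, 0.003]
force: [0.9, 0.3, 0.1]
opening: 0.602
grip_force: 0.0
```

{"op": "drive_tool", "data": {"commands": [{"hand":0.6,"dp":[5,0,-1],"angular":[0,0,0]},{"hand":0.6,"dp":[5,0,-1],"angular":[0,0,0]},{"hand":0.6,"dp":[5,0,-1],"angular":[0,0,0]},{"hand":0.6,"dp":[5,0,-1],"angular":[0,0,0]},{"hand":0.6,"dp":[0,0,0],"angular":[0,0,0]}]}}

```text
time_s: 28.22
tcp_pos: [0.46, 0.3691, 0.2217]
tool_rot: [-2.217, -2.225, -0.003]
force: [0.5, -0.5, 0.2]
opening: 0.601
grip_force: 0.0
```

```bash
python3 - <<'E'
from h import *
np.set_printoptions(precision=4,suppress=True)
s=get_state();print(s["time_s"],s["tcp_pos"],s["force"])
S=camera("scene");T=camera("top")
c=np.array([.4732,.0535,0]);d=np.array([-.116,.993,0]);n=np.array([.993,.116,0])
for t in "oblong small_round big_round square".split():
    a=landmark_of("scene",t);b=landmark_of("top",t)
    for nm,C,l in(("s",S,a),("t",T,b)):
        for x in l[:1]:
            p=atz(C,x["uv"],.006)-c;print(t,nm,round(x["conf"],2),"along",p@d,"across",p@n)
for nm,c,(y,x) in(("s6",S,(130,180)),("t6",T,(120,160))):
    cv2.imwrite(f"pics/{nm}.png",cv2.resize(cv2.cvtColor(c["color"],cv2.COLOR_RGB2BGR)[y:y+200,x:x+320],None,fx=2.5,fy=2.5,interpolation=cv2.INTER_CUBIC))
E
```

```text
28.225 [0.46   0.3691 0.2217] [ 0.5103 -0.4668  0.1753]
oblong s 0.71 along 0.12052978842770522 across 0.007278668603443297
oblong t 0.78 along 0.11403497989012575 across 0.005424107437983829
small_round s 0.53 along 0.04247713048807937 across 0.01615650760624449
small_round t 0.66 along 0.044678926024880786 across 0.0005369776499641052
big_round s 0.84 along -0.0435623444495686 across -0.008758732609444733
big_round t 0.63 along -0.04054718083887146 across -0.0012566600770055193
square s 0.58 along -0.10572892703398441 across 0.013002701979393322
square t 0.47 along -0.11013872926682616 across -0.00038042117287548187
```

View pics/s6.png

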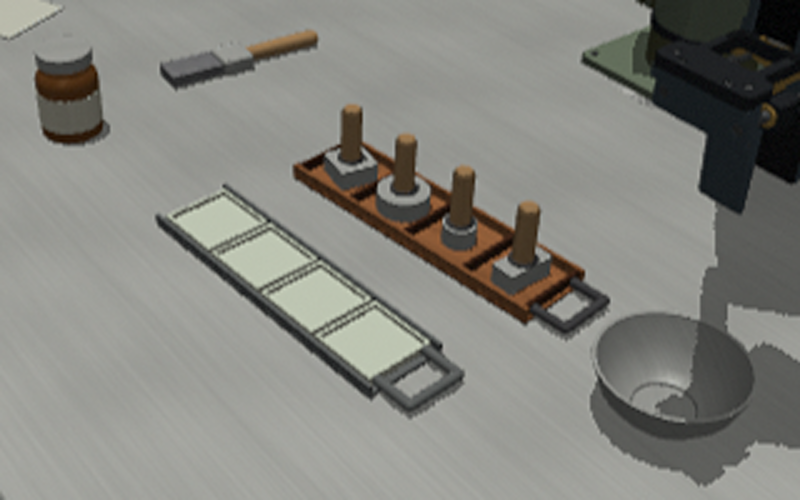

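View pics/t6.png

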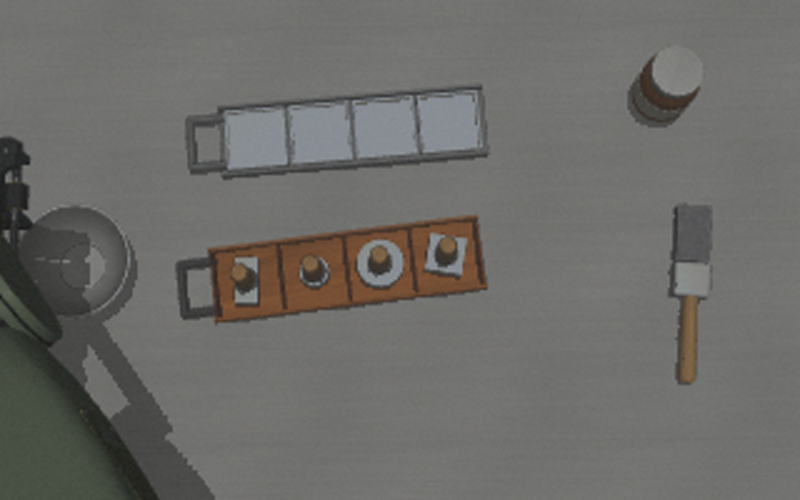

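All four stand upright and centred in their bays: oblong (245,280), small round (313,270), big round (380,262), square (447,255). The bystanders haven't moved.

```bash
python3 -c "
from cell import *
print(close_job())"
```

```text
the job is handed in; nothing more can be done
None
```

All four cutters are in the carrier in reversed order (from its handle: oblong, small round, big round, square), upright and centred by the last pictures, with the bowl, jar and brush unmoved; the job is handed in at about 28 s of the 102 s, but no verdict was returned.

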